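Put the trackball scraper away and hand over the ball dish

TASK

The desk trackball has just been scraped clean: slide the orange-handled flat scraper, blade first, all the way home into the orange-edged slot low in the trackball's left side and let go of it. Then pick up the blue ball dish by its rim, leaving its handle free, turn it a quarter turn so that the handle points straight across the desk towards the chair for your colleague to take, and finish while still holding it there, still and level, at least 10 cm above the desk, with the ball resting in the middle. Keep the dish level all the way so that the ball never rolls out to the rim, and leave the other things on the desk where they are.

Things in the scene. Friction and masses are not known exactly. Their poses are not given: they have to be found in the camera images.
- trackball: desk trackball with its ball taken out: light grey housing on a dark base band, with a dark collar round the empty socket on top, 140 x 110 mm, 42 mm high over the socket collar (30 mm over the rest of the shell), fixed on the desk. Origin under its middle, z up; its palm rest is at +x; the slot for the scraper is in its +y side (y = 55 mm; the robot's left) and runs in along its -y axis.
- slot_mouth (a point): middle of the slot's mouth, in the +y side face of the trackball, 7 mm above the desk; its axes are the trackball's (y points out of the slot). The slot is a straight level pocket 28 mm wide (along x), 8 mm high (3 to 11 mm above the desk) and 52 mm deep, edged in orange.
- scraper: flat scraper, 45 g, lying on the desk: orange handle 70 x 18 mm, 14 mm high; light grey blade 24 mm wide, 4 mm thick, 48 mm out of the handle's end, 5 to 9 mm above the underside (level with the slot when on the desk), its last 8 mm only 17 mm wide. Origin under the handle's middle, x towards the tip, z up. Fully home, the handle's front end (x = 35 mm) stands against the trackball.
- scraper_tip (a point): end of the scraper's blade, 83 mm along x from the scraper's origin and 7 mm above its underside
- dish: round blue ball dish, 0.12 kg, 56 mm in diameter, 24 mm high, with a flat handle. Origin under the middle of the bowl, x along the handle, z up. Rim wall upright from 8 to 24 mm height; two ribbed flats, 26 mm wide, at y = +29 and -29 mm (58 mm across) to grip. Inner floor slopes to the middle at 6 degrees out to 12 mm radius, then 20 degrees, inside a wall of 26 mm radius.
- dish_handle: flat handle of the dish, 14 to 20 mm wide and 5 mm thick, 15 to 20 mm above the dish's underside, reaching from the rim to 90 mm from the dish's middle along the dish's +x; same origin and axes as the dish
- handle_end (a point): outer end of the dish's handle, 90 mm along the dish's x, 17.5 mm above its underside
- dish_middle (a point): where the ball's centre is when it rests in the middle of the dish: on the dish's axis, 19 mm above its underside
- ball_center (a point): centre of the loose dark red ball, 28 mm in diameter, 22 g, lying in the dish
- across (a point): a fixed point on the desk top close to the robot; its x axis (world x) points straight across the desk from the robot to the colleague's black chair
- stapler: dark blue stapler, 30 x 132 x 46 mm, a bystander; origin under its middle
- clip_0: black binder clip, 41 x 69 x 21 mm, a bystander; origin under its middle
- scissors: scissors with black and orange bows, 80 x 177 mm, a bystander; origin under the middle
- calculator: grey desk calculator, 98 x 150 x 23 mm, a bystander; origin under its middle
Not all that is in view belongs to the job. Leave any turquoise or yellow look-alike of the part that bears ball_center alone.

How it is judged (in metres and radians):
On the way, in this order (a step that is already met when the one before it is completed fails the run):
1. the scraper's blade is fully home in the trackball's slot (handle within 5 mm of the housing) and the fingers have let go of it (y of scraper_tip in the frame of slot_mouth below -0.043 m and x of scraper_tip in the frame of slot_mouth between -0.008 and 0.008 m and z of scraper_tip in the frame of slot_mouth between -0.005 and 0.005 m and angle between the x axis of scraper and the y axis of trackball, either way round below 0.15 rad and contact force between the fingers and scraper below 0.2 N), for 0.2 s.
2. the dish is lifted clear of the desk, gripped by its rim and not by its handle (height (world z) of dish above 0.03 m and contact force between the fingers and dish above 1 N and contact force between the fingers and dish_handle below 0.3 N), for 0.1 s.
At the end, for the whole second after the job is handed in: Scraper home in the slot (handle within 5 mm of the housing), let go; dish held by its rim, handle untouched, 9.5 cm or more above the desk, still, level within 0.1 rad, handle pointing straight across to the chair within 15 degrees, ball within 6 mm of the middle, nothing else carrying it (all of step 1 and contact force between the fingers and dish above 1 N and contact force between the fingers and dish_handle below 0.3 N and horizontal distance between ball_center and dish_middle below 0.006 m and height (world z) of dish above 0.095 m and angle between dish's own z axis and vertical below 0.1 rad and angle between the x axis of dish and the x axis of across, either way round below 0.26 rad and x of across in the frame of dish below 0 m and height (world z) of ball_center above 0.105 m and linear speed of dish below 0.03 m/s and angular speed of dish below 0.15 rad/s and contact force between dish and stapler below 0.1 N and contact force between dish and clip_0 below 0.1 N and contact force between dish and scissors below 0.1 N and contact force between dish and calculator below 0.1 N and contact force between dish and trackball below 0.1 N); the arm keeps its last pose, push and grip.
It fails at once if the ball rolls out to the rim (more than 10.5 mm from the middle) or leaves the dish (distance between ball_center and dish_middle above 0.0105 m).
It fails at once if the dish is tipped by more than 0.2 rad (angle between dish's own z axis and vertical above 0.2 rad).
It fails at once if one of the bystanders on the desk is moved by more than 2 cm (distance of any of stapler, clip_0, scissors, calculator from where it was at the start of the episode above 0.02 m).
It also fails if it takes over 59 s, if anything falls off the work surface, if the arm or the gripper's body presses on something with over 40 N, if the wrist force passes 120 N, or if a joint passes its speed limit or range.

ROBOT

A 6-joint arm with a two-finger parallel gripper is mounted at the origin on a cart in front of the work surface, level with it; the furniture and walls round the work are solid. World frame = base frame: x ahead of the robot, y to its left, z up, the work surface at z = 0. Lengths are in mm, angles in rad, forces in N, time in s.
With the tool pointing down it reaches from about 325 to 900 mm from the base axis. Payload 3.5 kg.
Tool frame: the origin (TCP) lies at the very end of the fingers, on their centre line; the grasp point (between the pads) lies 19 mm behind it (robot.grip_point_offset is the distance from the TCP to the grasp point, in mm); z points along the fingers, y is the line along which they close (so a half turn about z gives the same grasp; the last joint's range is limited). The gripper opens to 85 mm and grips with 20 to 120 N. Pads are 22 mm wide; open, the fingers measure 114 mm over their backs; the gripper's body (76 mm by 85 mm) begins 54 mm behind the grasp point. The pads swing forward as they close: fully open they stand 13 mm farther back than shut.
Start: joints at [-1.359, 0.276, -0.026, 1.268, 0, 1.467], TCP at [193.504, -594.288, 231.313] pointing down, gripper open.
Joint ranges: [-3.12, 3.12], [-0.85, 1.88], [-1.08, 1.24], [-1.95, 2.15], [-1.57, 1.53], [-3.14, 3.14]. Speed limits (rad/s): [2.57, 2.57, 3.14, 3.14, 3.14, 3.14].

INTERFACE

Orientations are given as a rotation vector (axis times angle).
In Python, from rig import robot gives the robot as it stands.
- The arm moves only by the tool send_rows, never from a script. Its argument "rows" is a list of rows, each a list of 3 entries, a list of its own where there are three numbers: the shift along the tool's x, y, z in units of 40 mm (1.0 is 40 mm), then the turn, a rotation vector about the tool's x, y, z in units of 6 degrees (1.0 is 6 degrees), then the gripper command: -1 is shut, 1 is fully open, values between are in proportion. A call has 1 to 10 rows; each row shifts and turns the commanded pose from where the row before left it, along the tool's axes as they then stand; what a row does not reach is not made up. A row lasts 1/12 s, in which the tool goes at most 41.7 mm and 7.16 degrees, less where a joint would pass 70% of its speed; a pose out of reach is approached as far as the arm can. A call is refused whole if a number of a shift passes 1 or a number of a turn 1, either way. A call with a gripper value outside its range is refused whole. The fingers move at their own pace and stop on an object; "force" is the grip in N (left out, the last holds). Time passes only in rows, so rows that do not move let the fingers close. It gives the time, the measured TCP pose, the force, the opening and the grip force at its end, in the units of the state.
- robot.read_state(): the state, without advancing time (a new reading comes with each control period).
- robot.read_camera(name): name is "scene" or "top"; returns a dict with "image" (420x560x3 uint8, red, green, blue), "depth" (420x560 float32, mm along the optical axis (not along the pixel's ray), 0 where there is no reading), "fx", "fy", "cx", "cy" (pixels), "k1" (the pictures are not rectified: a ray, as slopes to the right and down, at radius r is drawn at 1 + k1 r^2 times it, then the intrinsics apply), "position" and "orientation" of the camera in the world. Camera axes: x right, y up, looking along -z (the intrinsics and any distortion apply to the point x, -y, -z); pixel columns grow to the right and rows downward; lengths in mm; the calibration is good to about 2 mm. A picture is of the moment at which its call begins.
- robot.sign_off(): hands the job in; it is judged then, once.
Trained networks look in a picture, given as the dict that the camera call returned (one of the last four; its "shot" number tells which), for a name from the list of things; names that differ only in an ending like _2 or _b are one class to them, and where a whole thing is asked for, a point or a joint stands for the part that bears it (a point fixed in the world has none). Each returns a list of dicts, best first, with "conf" (0 to 1); they miss things now and then, are a little off and sometimes report something else, mostly with a low value. They report only what shows in the picture. A call takes as long as a camera call. They do not tell look-alikes from the thing itself.
- robot.silhouettes(name, picture): "pixels" (420x560 bool, what is visible of it).
- robot.landmark_of(name, picture): "at" ([x, y, z] in mm, in the coordinates of the camera as it stood for that picture, good to about 4 mm: a listed point, or the origin of a listed thing).
The state is a dict: "time": time; "joint_pos": joint angles; "qvel": joint speeds; "joint_efforts": joint torques, N m; "eef_pos": TCP position; "tool_rot": TCP orientation; "wrist_force": force on the tool from outside, world axes, zero at the start; "wrist_torque": the same for the moment, N m; "opening": opening from 0.0 (shut) to 1.0 (fully open); "gripper_force": force on a finger pad.
Only numpy, scipy, OpenCV 4.12 (cv2) and the standard library are available. Lean on these libraries where they do the work, as an engineer would, in place of code of your own. Each camera call takes 0.05 s, during which the arm holds its last target. There are 200 camera calls.

## Working session

There is one attempt and no reset: what is moved stays moved. The work goes in short steps, Python scripts to look and compute and a tool call to move; the robot and the scene stay as the last step left them, time stands still between calls to the robot, and variables do not carry over. Pictures are saved under pics/ and viewed, at most 10 in all, crops included, and the job is handed in when it is done.

Besides the shell and the picture viewer there is one more tool, called after ">>>" as a command line: name --argument value ..., lists and objects as JSON in quotes. send_rows: Moves the arm, as the interface text tells. Its arguments: {"type":"object","properties":{"rows":{"type":"array"},"force":{"type":"number"}},"required":["rows"]}

```bash
ls; mkdir -p pics; cat > h.py <<'E'
import numpy as np, cv2
from scipy.spatial.transform import Rotation as R
from rig import robot
def camR(c):
    o=np.array(c["orientation"],float)
    return o if o.shape==(3,3) else R.from_rotvec(o).as_matrix()
def w(c,p): return camR(c)@np.array(p)+np.array(c["position"])
def lm(n,c):
    for d in robot.landmark_of(n,c)[:3]: print(n,round(d["conf"],2),np.round(w(c,d["at"]),1))
def cloud(c):
    h,wd=c["depth"].shape
    u,v=np.meshgrid(np.arange(wd),np.arange(h))
    x=(u-c["cx"])/c["fx"];y=(v-c["cy"])/c["fy"];a,b=x.copy(),y.copy()
    for _ in range(8):
        s=1+c["k1"]*(a*a+b*b);a=x/s;b=y/s
    d=c["depth"]
    return np.stack([a*d,-b*d,-d],-1)@camR(c).T+np.array(c["position"])
def save(c,n): cv2.imwrite("pics/"+n,c["image"][:,:,::-1])
E
python3 - <<'E'
from h import *
print(robot.read_state())
for cn in ["top","scene"]:
    c=robot.read_camera(cn);save(c,cn+"0.png");print(cn,c["position"],c["orientation"],c["fx"],c["k1"])
    for n in ["slot_mouth","trackball","scraper","scraper_tip","dish","handle_end","ball_center","across","stapler","clip_0","scissors","calculator"]: lm(n,c)
E
```

```text
pics
{'time': 0.0, 'joint_pos': array([-1.35942220e+00,  2.77127822e-01, -2.78806162e-02,  1.26802535e+00,
       -3.23357099e-05,  1.46735300e+00]), 'qvel': array([-1.09350464e-03, -1.68113996e-03, -2.02009659e-03,  1.92555523e-05,
       -1.25221552e-03, -1.51962123e-03]), 'joint_efforts': array([ 2.04352982e-03, -4.45519567e+01,  2.95196807e+01,  1.64067041e-02,
        9.09315759e-05,  2.21881393e-06]), 'eef_pos': array([ 193.31651741, -593.52350297,  230.16306114]), 'tool_rot': array([-3.10054765e+00, -4.92124580e-01,  2.40122853e-04]), 'wrist_force': array([-0.25366483,  0.29985986,  0.54517191]), 'wrist_torque': array([ 0.01347026, -0.01795874, -0.05212407]), 'gripper_force': 0.0, 'opening': 0.9989335267354346}
top [ 368.31684464  -52.39560251 1020.24331403] [ 0.13145763 -0.16789977 -1.55732331] 435.80649797482624 -0.0359300913031692
slot_mouth 0.56 [ 606.6 -212.3    5.1]
trackball 0.65 [ 636.4 -261.1   -1.2]
scraper 0.83 [ 478.4 -102.6    0.9]
scraper_tip 0.7 [ 480.9 -178.5    5.1]
scraper_tip 0.64 [ 3.490e+02 -2.935e+02 -2.000e-01]
dish 0.39 [418.7  51.9  -2.3]
handle_end 0.
[... 286 characters left out ...]
alculator 0.71 [776.8 -79.6   1.1]
scene [-24.82501638 427.20340137 596.11217915] [ 0.48070445 -1.04612229 -2.03960505] 428.01986261164524 0.03196404662316592
slot_mouth 0.57 [ 608.8 -210.8    9.1]
trackball 0.77 [ 635.6 -263.7   -2.5]
scraper 0.64 [480.6 -95.7   2.2]
scraper_tip 0.74 [ 486.3 -187.    11.1]
dish 0.96 [533.3  63.9  -1.2]
handle_end 0.56 [526.  150.9  18.3]
ball_center 0.67 [565.3 -19.2  17.3]
ball_center 0.53 [527.5  55.3  18.5]
ball_center 0.48 [497.9 -16.3  13.6]
across 0.55 [420.2  50.4   2.5]
stapler 0.91 [3.671e+02 1.221e+02 3.000e-01]
clip_0 0.69 [419.7  49.1   0.8]
clip_0 0.45 [ 323.5 -170.9   -2.4]
calculator 0.7 [781.  -84.7   3.8]
calculator 0.52 [419.3  48.4   1.9]
```

View pics/top0.png

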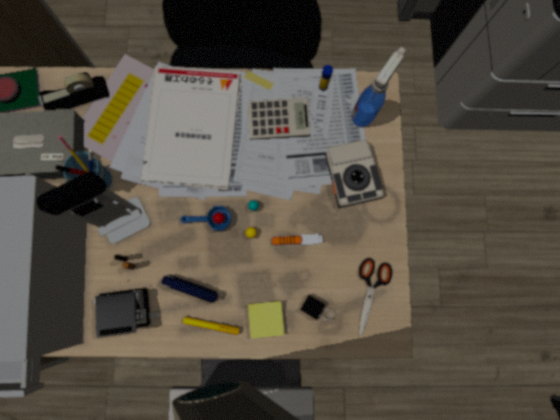

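View pics/scene0.png

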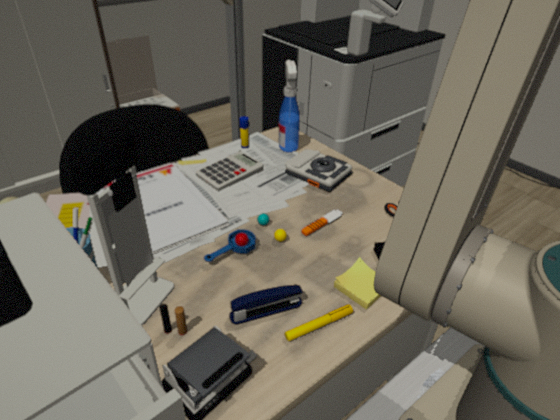

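```bash
python3 - <<'E'
from h import *
c=robot.read_camera("top");P=cloud(c);im=c["image"].astype(int);r,g,b=im[...,0],im[...,1],im[...,2]
hsv=cv2.cvtColor(c["image"],cv2.COLOR_RGB2HSV)
print("desk z",np.median(P[...,2][(abs(P[...,0]-480)<20)&(abs(P[...,1]+30)<8)]))
for n in ["scraper","trackball","dish","scissors","dish_handle"]:
    for d in robot.silhouettes(n,c)[:2]:
        m=d["pixels"].astype(np.uint8);q=P[(m>0)&(c["depth"]>0)]
        q=q[q[:,2]>3]
        if len(q)<20: continue
        rc=cv2.minAreaRect(q[:,:2].astype(np.float32))
        print(n,round(d["conf"],2),len(q),np.round(rc[0],1),np.round(rc[1],1),round(rc[2],1),"z",np.round(np.percentile(q[:,2],[10,50,95]),1))
# orange handle of scraper
def blob(name,m,zlo,zhi):
    m=m&(P[...,2]>zlo)&(P[...,2]<zhi)&(c["depth"]>0)
    k,l,s,ce=cv2.connectedComponentsWithStats(m.astype(np.uint8))
    for i in range(1,k):
        if s[i,4]>40:
            q=P[l==i];rc=cv2.minAreaRect(q[:,:2].astype(np.float32));print(name,s[i,4],np.round(ce[i]),"mean",np.round(q.mean(0),1),"rect",np.round(rc[0],1),np.round(rc[1],1),round(rc[2],1))
H,S,V=hsv[...,0],hsv[...,1],hsv[...,2]
blob("orange",(H>5)&(H<20)&(S>120)&(V>80),-5,40)
blob("blue",(H>95)&(H<125)&(S>110)&(V>70),3,60)
blob("red",((H<6)|(H>172))&(S>110),5,60)
E
```

```text
desk z 0.839373327398448
scraper 0.83 419 [ 483.2 -124.8] [ 23.6 117.3] 0.9 z [ 7.6 11.5 16.3]
trackball 0.77 2784 [ 639.6 -260.1] [147.3 109.4] 13.1 z [26.  31.7 40.5]
trackball 0.41 527 [527.4  87.7] [ 55.2 116.2] 1.1 z [ 7.4 16.7 24.9]
dish 0.93 550 [527.3  88.5] [ 55.5 117.9] 1.1 z [ 7.6 17.1 24.9]
dish 0.45 87 [527.1  58.7] [23.6 20.8] 89.7 z [26.  29.8 33.1]
scissors 0.92 839 [ 353.3 -303.4] [ 78.  174.5] 88.6 z [ 4.3  7.4 11.2]
scissors 0.41 2759 [ 638.8 -259.5] [145.9 108.1] 13.4 z [26.1 31.7 40.5]
dish_handle 0.64 162 [525.9 117.3] [16.6 60.3] 0.8 z [17.1 19.8 22.2]
dish_handle 0.29 506 [528.7  87.7] [116.2  55. ] 89.4 z [ 7.4 16.7 24.8]
orange 53 [224.  82.] mean [872.8  57.5   9. ] rect [872.5  59.5] [17.  26.3] 63.1
orange 246 [286. 240.] mean [478.9 -98.3  12.4] rect [479.7 -98.8] [18.6 69.7] 3.6
orange 67 [367. 268.] mean [ 415.8 -288.     6. ] rect [ 415.8 -286.5] [18.9 34.9] 70.2
orange 68 [385. 272.] mean [ 405.5 -330.     6.9] rect [ 405.  -328.8] [19.5 35. ] 83.2
blue 134 [361. 121.] mean [ 764.  -278.5   38.5] rect [ 765.8 -283.2] [45.9 13.7] 84.5
blue 130 [223. 218.] mean [528.3  47.9  13.8] rect [525.8  49.6] [37.4 53.1] 83.3
blue 109 [194. 219.] mean [525.1 115.5  19.8] rect [526.  114.9] [12.3 61.4] 1.3
red 284 [197.  73.] mean [896.6 125.1   8.6] rect [896.5 124.4] [195.4  12.3] 85.8
red 247 [ 6. 88.] mean [843.7 588.3  28.5] rect [844.5 586.4] [53.3 37.2] 9.5
red 85 [218. 218.] mean [526.7  57.9  29.2] rect [527.2  58.8] [23.5 20.8] 88.1
```

The top view shows the dish at px (220,218) with its handle pointing left (+y) and the red ball in it. The scraper is at (295,240) with its blade pointing right (−y), and the trackball is at (355,175). The yellow (250,232) and turquoise (253,205) balls are decoys. In the scene view the orange slot edge shows at (313,182).

```bash
cat >> h.py <<'E'
def go(x,y,z,psi=None):
    "print tool-frame shift units (40mm) and turn units about tool z (6deg) to a tool-down target"
    s=robot.read_state();M=R.from_rotvec(s["tool_rot"]).as_matrix()
    p=np.degrees(np.arctan2(M[1,0],M[0,0]))
    d=M.T@(np.array([x,y,z])-s["eef_pos"])/40
    print("t",round(s["time"],2),"tcp",np.round(s["eef_pos"],1),"psi",round(p,1),"tilt",round(np.degrees(np.arccos(-M[2,2])),2),"shift units",np.round(d,2),"" if psi is None else "turn z units %.2f"%(-((psi-p+180)%360-180)/6), "F",np.round(s["wrist_force"],1),"open",round(s["opening"],3),"g",round(s["gripper_force"],1))
E
python3 - <<'E'
from h import *
for cn in ["top","scene"]:
    c=robot.read_camera(cn);P=cloud(c)
    hsv=cv2.cvtColor(c["image"],cv2.COLOR_RGB2HSV);H,S,V=hsv[...,0],hsv[...,1],hsv[...,2]
    m=(H>4)&(H<22)&(S>130)&(V>60)&(c["depth"]>0)&(abs(P[...,0]-627)<50)&(abs(P[...,1]+207)<30)&(P[...,2]<30)
    q=P[m];print(cn,"slot orange",m.sum(),np.round(q.mean(0),1) if len(q) else "")
    if len(q): print(np.round(q[np.argsort(q[:,0])],0).tolist()[::max(1,len(q)//14)])
    near=(abs(P[...,0]-637)<120)&(abs(P[...,1]+262)<100)&(c["depth"]>0)
    for lo,hi in [(8,60),(24,60),(36,60)]:
        t=near&(P[...,2]>lo)&(P[...,2]<hi)
        k,l,s,ce=cv2.connectedComponentsWithStats(t.astype(np.uint8));i=1+np.argmax(s[1:,4])
        rc=cv2.minAreaRect(P[l==i][:,:2].astype(np.float32));print(lo,s[i,4],np.round(rc[0],1),np.round(rc[1],1),round(rc[2],1),np.round(P[l==i].mean(0),1))
    if cn=="scene":
        cv2.imwrite("pics/slot.png",cv2.resize(c["image"][140:250,260:400,::-1],None,fx=5,fy=5,interpolation=cv2.INTER_CUBIC))
    o=(H>5)&(H<20)&(S>120)&(V>80)&(abs(P[...,0]-480)<30)&(abs(P[...,1]+100)<50)&(P[...,2]>9)
    g=(S<90)&(abs(P[...,0]-484)<22)&(abs(P[...,1]+160)<26)&(P[...,2]>5)
    a,b=P[o].mean(0),P[g].mean(0);print("handle",np.round(a,1),"blade",np.round(b,1),g.sum(),"ang",np.degrees(np.arctan2(b[1]-a[1],b[0]-a[0])))
go(479.5,-99,120,93)
E
```

```text
top slot orange 21 [ 603.8 -212.9    4.4]
[[594.0, -217.0, 2.0], [594.0, -214.0, 2.0], [594.0, -215.0, 11.0], [596.0, -214.0, 2.0], [596.0, -215.0, 12.0], [598.0, -214.0, 3.0], [599.0, -213.0, -1.0], [601.0, -215.0, 1.0], [602.0, -213.0, -1.0], [603.0, -213.0, 14.0], [603.0, -214.0, 3.0], [604.0, -213.0, -1.0], [605.0, -213.0, 15.0], [606.0, -212.0, 1.0], [607.0, -212.0, 6.0], [611.0, -212.0, 1.0], [611.0, -210.0, -1.0], [612.0, -212.0, 7.0], [613.0, -210.0, 15.0], [614.0, -210.0, -1.0], [615.0, -210.0, 3.0]]
8 2766 [ 639.6 -260.1] [147.2 109.1] 13.0 [ 635.1 -257.1   31.7]
24 2595 [ 640. -259.] [145.9 106.8] 12.8 [ 637.1 -258.5   32.6]
36 366 [ 624.8 -263.3] [59.1 60.3] 49.5 [ 624.  -262.6   39.7]
handle [479.5 -99.4  13.6] blade [ 483.3 -158.7    9. ] 206 ang -86.34033235336211
scene slot orange 59 [ 607.5 -213.8    7.6]
[[589.0, -214.0, 5.0], [592.0, -216.0, 11.0], [596.0, -216.0, 15.0], [599.0, -216.0, 10.0], [601.0, -214.0, 13.0], [603.0, -212.0, 13.0], [604.0, -214.0, 15.0], [608.0, -214.0, 10.0], [609.0, -213.0, 0.0], [610.0, -217.0, 4.0], [614.0, -217.0, 3.0], [616.0, -211.0, 15.0], [618.0, -210.0, 12.0], [620.0, -208.0, 14.0], [623.0, -218.0, 3.0]]
8 1679 [ 639.2 -258.6] [147.6 113.5] 13.1 [ 625.  -246.6   29.3]
24 1320 [ 639.9 -259. ] [146.5 112.6] 12.9 [ 629.6 -251.6   33. ]
36 203 [ 623.6 -260.5] [57.5 56.3] 80.7 [ 622.2 -258.9   40. ]
handle [476.9 -96.5  13.4] blade [ 480.8 -157.8    9.1] 134 ang -86.39562156360917
t 1.7 tcp [ 193.5 -594.3  231.3] psi 18.0 tilt 0.0 shift units [10.63 -9.56  2.78] turn z units -12.49 F [-0.2  0.3  0.5] open 0.999 g 0.0
```

View pics/slot.png

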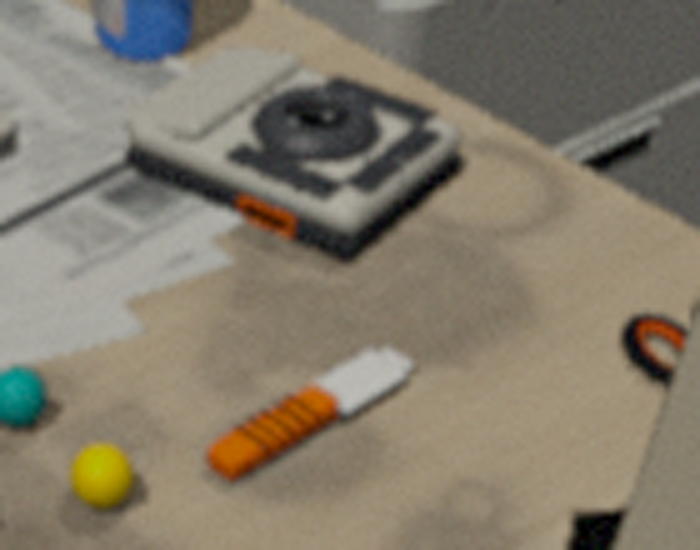

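The slot's orange edge (crop px 238–297, 213) sits off the middle of the left face, at about world (606,−211.5), with the trackball's yaw near 13°. I'm moving over the scraper now.

>>> send_rows --rows '[[[0.71,-0.64,0],[0,0,0],-0.1],[[0.71,-0.64,0],[0,0,0],-0.1],[[0.71,-0.64,0],[0,0,0],-0.1],[[0.71,-0.64,0],[0,0,0],-0.1],[[0.71,-0.64,0],[0,0,0],-0.1],[[0.71,-0.64,0],[0,0,0],-0.1],[[0.71,-0.64,0],[0,0,0],-0.1],[[0.71,-0.64,0],[0,0,0],-0.1],[[0.71,-0.64,0],[0,0,0],-0.1],[[0.71,-0.64,0],[0,0,0],-0.1]]' --force 40

```text
time: 2.53
eef_pos: [384.9, -261.3, 231.6]
tool_rot: [3.102, 0.492, 0.001]
wrist_force: [0.3, 0.6, 0.0]
opening: 0.448
gripper_force: 0.0
```

>>> send_rows --rows '[[[0.71,-0.64,0],[0,0,0],-0.1],[[0.71,-0.64,0],[0,0,0],-0.1],[[0.71,-0.64,0],[0,0,0],-0.1],[[0.71,-0.64,0],[0,0,0],-0.1],[[0.7,-0.6,0],[0,0,0],-0.1],[[0,0,0.3],[0,0,-1],-0.1],[[0,0,0.3],[0,0,-1],-0.1],[[0,0,0.3],[0,0,-1],-0.1],[[0,0,0.3],[0,0,-1],-0.1],[[0,0,0.3],[0,0,-1],-0.1]]'

```text
time: 3.37
eef_pos: [480.0, -98.6, 170.9]
tool_rot: [2.866, 1.287, 0.0]
wrist_force: [0.5, -0.7, -0.2]
opening: 0.451
gripper_force: 0.0
```

>>> send_rows --rows '[[[0,0,0.3],[0,0,-1],-0.1],[[0,0,0.3],[0,0,-1],-0.1],[[0,0,0.3],[0,0,-1],-0.1],[[0,0,0.3],[0,0,-1],-0.1],[[0,0,0.3],[0,0,-1],-0.1],[[0,0,0.3],[0,0,-1],-0.1],[[0,0,0.3],[0,0,-1],-0.1],[[0,0,0],[0,0,-0.6],-0.1],[[0,0,0],[0,0,0],-0.1],[[0,0,0],[0,0,0],-0.1]]'

```text
time: 4.2
eef_pos: [479.9, -98.9, 87.4]
tool_rot: [2.152, 2.289, 0.0]
wrist_force: [-0.2, -0.2, -0.3]
opening: 0.451
gripper_force: 0.0
```

```bash
python3 -c "
from h import *
go(479.5,-97,5,93.6)"
```

```text
t 4.2 tcp [479.9 -98.9  87.4] psi 93.5 tilt 0.01 shift units [ 0.05 -0.01  2.06] turn z units -0.01 F [-0.2 -0.2 -0.3] open 0.451 g 0.0
```

>>> send_rows --rows '[[[0.05,0,0.6],[0,0,0],-0.1],[[0,0,0.6],[0,0,0],-0.1],[[0,0,0.5],[0,0,0],-0.1],[[0,0,0.36],[0,0,0],-0.1],[[0,0,0],[0,0,0],-0.7],[[0,0,0],[0,0,0],-1],[[0,0,0],[0,0,0],-1],[[0,0,0],[0,0,0],-1],[[0,0,0],[0,0,0],-1],[[0,0,0],[0,0,0],-1]]'

```text
time: 5.03
eef_pos: [480.6, -97.2, 5.9]
tool_rot: [2.149, 2.289, 0.001]
wrist_force: [-0.5, -0.2, -0.3]
opening: 0.191
gripper_force: 41.8
```

```bash
python3 -c "
from h import *
go(585,-120,6,103)"
```

```text
t 5.03 tcp [480.6 -97.2   5.9] psi 93.6 tilt 0.12 shift units [-0.73  2.57  0.  ] turn z units -1.56 F [-0.5 -0.2 -0.3] open 0.191 g 41.8
```

>>> send_rows --rows '[[[0,0,-0.25],[0,0,0],-1],[[-0.1,0.5,0],[0,0,0],-1],[[-0.1,0.7,0],[0,0,0],-1],[[-0.15,0.7,0],[0,0,0],-1],[[-0.1,0.62,0],[0,0,0],-1],[[0,0,0],[0,0,-0.8],-1],[[0,0,0],[0,0,-0.77],-1],[[0,0,0],[0,0,0],-1],[[0,0,0],[0,0,0],-1]]'

```text
time: 5.78
eef_pos: [581.5, -108.5, 15.5]
tool_rot: [1.957, 2.457, 0.0]
wrist_force: [0.6, 0.1, -0.5]
opening: 0.195
gripper_force: 41.8
```

```bash
python3 - <<'E'
from h import *
for cn in ["scene","top"]:
    c=robot.read_camera(cn);P=cloud(c);save(c,cn+"1.png")
    hsv=cv2.cvtColor(c["image"],cv2.COLOR_RGB2HSV);H,S,V=hsv[...,0],hsv[...,1],hsv[...,2]
    lm("scraper_tip",c);lm("slot_mouth",c)
    for d in robot.silhouettes("scraper",c)[:1]:
        q=P[d["pixels"]&(c["depth"]>0)];q=q[(q[:,1]<-125)&(q[:,2]<60)&(q[:,2]>8)]
        if len(q)>15:
            f=np.polyfit(q[:,1],q[:,0],1);print("silh",len(q),np.round(q.min(0),1),np.round(q.max(0),1),"ang",round(np.degrees(np.arctan2(-1,-f[0])),1),"x at y=-150,-190",np.round(np.polyval(f,[-150,-190]),1),"z",np.round(np.percentile(q[:,2],[20,50,80]),1))
    cv2.imwrite("pics/z_%s.png"%cn,cv2.resize(c["image"][130:270,240:400,::-1],None,fx=4,fy=4,interpolation=cv2.INTER_CUBIC))
go(585,-120,6,103)
E
```

```text
scraper_tip 0.67 [ 602.8 -190.7   15.8]
slot_mouth 0.77 [ 608.3 -210.2    7.1]
silh 44 [ 575.6 -192.9   16.3] [ 594.  -140.1   22.6] ang -74.1 x at y=-150,-190 [579.1 590.5] z [18.8 20.3 21.3]
slot_mouth 0.85 [ 608.4 -214.1    5.1]
t 6.18 tcp [ 581.2 -108.4   15. ] psi 103.0 tilt 0.0 shift units [-0.3   0.03  0.22] turn z units 0.01 F [ 0.2  0.3 -0. ] open 0.192 g 41.8
```

View pics/z_scene.png

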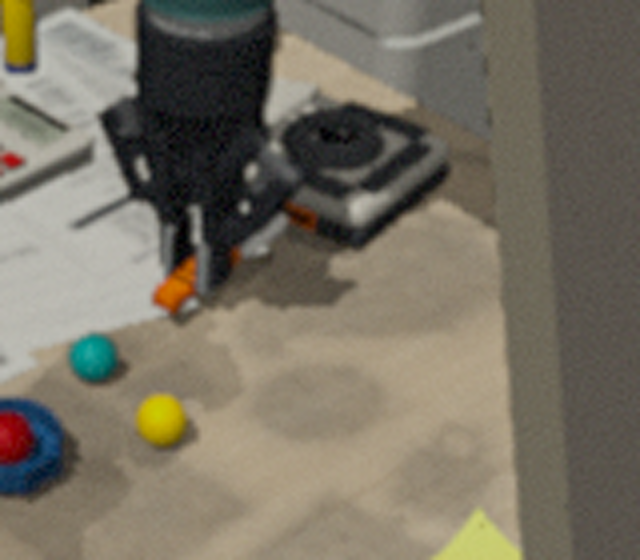

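View pics/z_top.png

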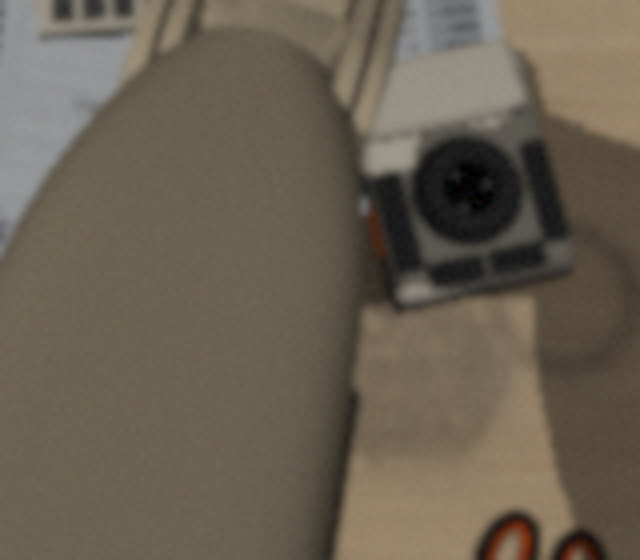

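The scene crop shows the scraper held with its tip just short of the orange slot (blade near (262,245), slot near (300,215)). The top view is blocked by the arm. I'm making a small lateral correction, lowering, and advancing into the mouth.

>>> send_rows --rows '[[[0,0.05,0.1],[0,0,0],-1],[[0,0,0.11],[0,0,0],-1],[[-0.2,0,0],[0,0,0],-1],[[-0.2,0,0],[0,0,0],-1],[[-0.2,0,0],[0,0,0],-1],[[-0.15,0,0],[0,0,0],-1],[[0,0,0],[0,0,0],-1],[[0,0,0],[0,0,0],-1]]'

```text
time: 6.85
eef_pos: [590.4, -138.1, 6.6]
tool_rot: [1.956, 2.458, 0.0]
wrist_force: [0.5, 0.3, -1.1]
opening: 0.198
gripper_force: 41.8
```

```bash
python3 - <<'E'
from h import *
c=robot.read_camera("scene");lm("scraper_tip",c);lm("scraper",c)
cv2.imwrite("pics/ins.png",cv2.resize(c["image"][150:220,260:370,::-1],None,fx=7,fy=7,interpolation=cv2.INTER_CUBIC))
go(597.5,-177,6,103)
E
```

```text
scraper_tip 0.53 [ 610.3 -224.1    7.1]
scraper 0.43 [ 593.7 -137.5    3. ]
t 7.0 tcp [ 590.  -137.1    6.5] psi 103.1 tilt 0.02 shift units [-1.01 -0.04  0.01] turn z units 0.01 F [ 0.3 -0.7 -0.8] open 0.189 g 41.8
```

View pics/ins.png

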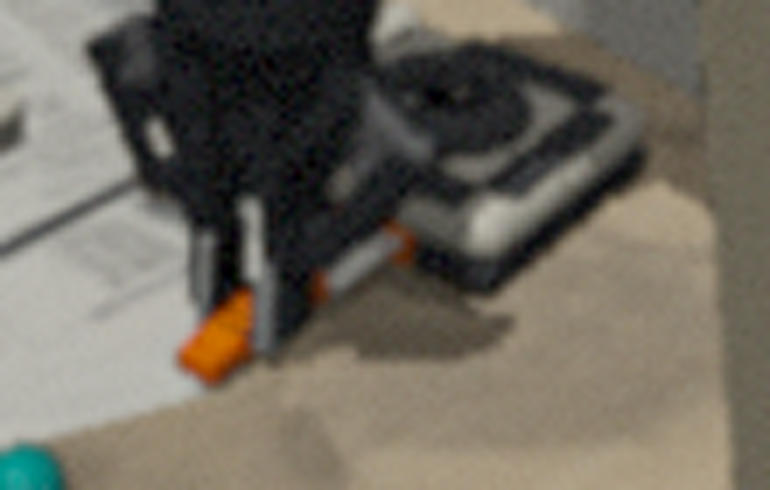

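The blade (350,265) is entering the orange slot (400,243), and there is no contact force. I'm continuing.

>>> send_rows --rows '[[[-0.2,0,0],[0,0,0],-1],[[-0.2,0,0],[0,0,0],-1],[[-0.2,0,0],[0,0,0],-1],[[-0.2,0,0],[0,0,0],-1],[[0,0,0],[0,0,0],-1],[[0,0,0],[0,0,0],-1]]'

```text
time: 7.5
eef_pos: [597.6, -169.3, 6.5]
tool_rot: [1.956, 2.458, 0.0]
wrist_force: [-0.1, 0.8, -0.7]
opening: 0.195
gripper_force: 41.8
```

>>> send_rows --rows '[[[-0.06,0,0],[0,0,0],-1],[[-0.06,0,0],[0,0,0],-1],[[-0.05,0,0],[0,0,0],-1],[[0,0,0],[0,0,0],-1],[[0,0,0],[0,0,0],-1]]'

```text
time: 7.92
eef_pos: [598.6, -174.1, 6.4]
tool_rot: [-1.953, -2.459, -0.002]
wrist_force: [-0.6, 3.9, 0.3]
opening: 0.197
gripper_force: 41.9
```

>>> send_rows --rows '[[[-0.04,0,0],[0,0,0],-1],[[-0.03,0,0],[0,0,0],-1],[[0,0,0],[0,0,0],-1]]'

```text
time: 8.17
eef_pos: [598.6, -174.2, 6.3]
tool_rot: [-1.949, -2.457, -0.008]
wrist_force: [-0.6, 10.7, 2.7]
opening: 0.193
gripper_force: 42.3
```

>>> send_rows --rows '[[[-0.02,0,0],[0,0,0],-1],[[0,0,0],[0,0,0],-1],[[0,0,0],[0,0,0],-0.2],[[0,0,0],[0,0,0],-0.2],[[0,0,0],[0,0,0],-0.2],[[0,0,0],[0,0,0],-0.2]]'

```text
time: 8.67
eef_pos: [600.1, -179.3, 6.7]
tool_rot: [1.954, 2.458, -0.001]
wrist_force: [-0.4, 0.3, 0.6]
opening: 0.398
gripper_force: 0.0
```

>>> send_rows --rows '[[[0,0,-0.5],[0,0,0],-0.2],[[0,0,-0.7],[0,0,0],-0.2],[[0,0,-0.9],[0,0,0],0.0],[[0,0,-0.9],[0,0,0],0.0],[[0.6,-0.6,0],[0,0,-1],0.8],[[0.6,-0.6,0],[0,0,-1],0.8],[[0.6,-0.6,0],[0,0,-1],0.8],[[0.6,-0.5,0],[0,0,-1],0.8],[[0,0,0],[0,0,-1],0.8],[[0,0,0],[0,0,-1],0.8]]'

```text
time: 9.5
eef_pos: [476.4, -123.3, 126.2]
tool_rot: [-1.091, -2.945, 0.001]
wrist_force: [0.8, -0.4, 1.0]
opening: 0.899
gripper_force: 0.0
```

```bash
python3 - <<'E'
from h import *
for cn in ["scene","top"]:
    c=robot.read_camera(cn);save(c,cn+"2.png");P=cloud(c)
    for n in ["scraper","slot_mouth","dish","handle_end","ball_center"]: lm(n,c)
    hsv=cv2.cvtColor(c["image"],cv2.COLOR_RGB2HSV);H,S,V=hsv[...,0],hsv[...,1],hsv[...,2]
    o=(H>5)&(H<20)&(S>120)&(V>80)&(abs(P[...,0]-597)<35)&(abs(P[...,1]+175)<50)&(P[...,2]>8)&(P[...,2]<30)
    q=P[o];print(cn,o.sum())
    if o.sum()>20: rc=cv2.minAreaRect(q[:,:2].astype(np.float32));print("handle",np.round(rc[0],1),np.round(rc[1],1),rc[2],np.round(q.mean(0),1))
cv2.imwrite("pics/home.png",cv2.resize(robot.read_camera("scene")["image"][150:250,230:370,::-1],None,fx=5,fy=5,interpolation=cv2.INTER_CUBIC))
go(527,58,120,-91)
E
```

```text
scraper 0.72 [ 598.2 -174.2    2.9]
scraper 0.63 [528.6 150.8  18.3]
slot_mouth 0.57 [ 605.3 -207.3   10.1]
dish 0.87 [531.   60.1  -1.1]
handle_end 0.58 [526.6 151.5  19.7]
ball_center 0.69 [495.9 -16.8  13.9]
ball_center 0.67 [566.4 -20.7  18.1]
ball_center 0.45 [528.8  58.1  19.8]
scene 164
handle [ 593.7 -183. ] [36.5 80. ] 25.288557052612305 [ 595.5 -179.2   13.1]
dish 0.98 [528.5  57.8  -3.9]
handle_end 0.91 [525.8 152.   17.2]
ball_center 0.69 [529.1  62.3  19.4]
ball_center 0.66 [494.6 -17.3  12.4]
ball_center 0.61 [563.5 -25.2  12.3]
top 0
t 10.15 tcp [ 479.1 -124.   126.4] psi 139.0 tilt 0.01 shift units [2.08 4.22 0.16] turn z units -21.66 F [-0.2 -1.  -0.2] open 0.895 g 0.0
```

View pics/home.png

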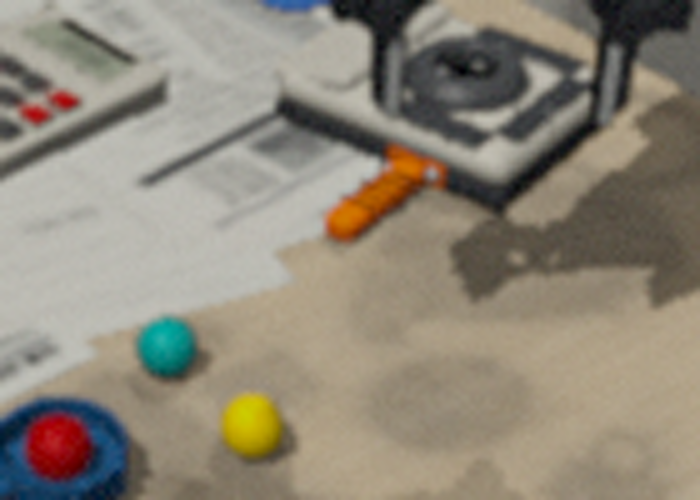

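The scraper handle stands at the slot (crop px 345–420, 150–240). A light spot at (430,173) makes me want to check for a gap once the top view is clear, so I'm moving towards the dish.

>>> send_rows --rows '[[[0.41,0.85,0],[0,0,0],0.8],[[0.41,0.85,0],[0,0,0],0.8],[[0.41,0.85,0],[0,0,0],0.8],[[0.41,0.85,0],[0,0,0],0.8],[[0.41,0.82,0],[0,0,0],0.8],[[0,0,0],[0,0,-1],0.8],[[0,0,0],[0,0,-1],0.8],[[0,0,0],[0,0,-1],0.8],[[0,0,0],[0,0,-1],0.8],[[0,0,0],[0,0,-1],0.8]]'

```text
time: 10.98
eef_pos: [527.6, 57.6, 126.4]
tool_rot: [-0.291, -3.128, 0.0]
wrist_force: [-0.6, -0.8, 0.6]
opening: 0.9
gripper_force: 0.0
```

>>> send_rows --rows '[[[0,0,0],[0,0,-1],0.8],[[0,0,0],[0,0,-1],0.8],[[0,0,0],[0,0,-1],0.8],[[0,0,0],[0,0,-1],0.8],[[0,0,0],[0,0,-1],0.8],[[0,0,0],[0,0,-1],0.8],[[0,0,0],[0,0,-1],0.8],[[0,0,0],[0,0,-1],0.8],[[0,0,0],[0,0,-1],0.8],[[0,0,0],[0,0,-1],0.8]]'

```text
time: 11.82
eef_pos: [527.6, 57.3, 126.4]
tool_rot: [1.311, -2.855, -0.0]
wrist_force: [0.1, 0.3, 0.6]
opening: 0.905
gripper_force: 0.0
```

```bash
python3 - <<'E'
from h import *
c=robot.read_camera("top");P=cloud(c)
lm("scraper",c);lm("slot_mouth",c)
hsv=cv2.cvtColor(c["image"],cv2.COLOR_RGB2HSV);H,S,V=hsv[...,0],hsv[...,1],hsv[...,2]
o=(H>5)&(H<20)&(S>120)&(V>60)&(abs(P[...,0]-597)<35)&(abs(P[...,1]+175)<50)&(P[...,2]>-8)&(P[...,2]<30)
q=P[o];print(o.sum())
if o.sum()>20: rc=cv2.minAreaRect(q[:,:2].astype(np.float32));print("handle",np.round(rc[0],1),np.round(rc[1],1),rc[2],np.round(q.mean(0),1))
u=np.array([np.cos(np.radians(13)),np.sin(np.radians(13))]);v=np.array([-u[1],u[0]])
C=np.array([639.6,-260.0]);L=np.stack([(q[:,:2]-C)@u,(q[:,:2]-C)@v,q[:,2]],-1)
t=L[L[:,2]>8];print("local handle x",np.percentile(t[:,0],[3,50,97]).round(1),"y",np.percentile(t[:,1],[2,50,98]).round(1), "max",t[:,1].max().round(1))
cv2.imwrite("pics/top3.png",cv2.resize(c["image"][130:240,290:400,::-1],None,fx=5,fy=5,interpolation=cv2.INTER_CUBIC))
go(527,58,60,-91)
E
```

```text
scraper 0.47 [ 592.5 -177.9   -2.9]
slot_mouth 0.68 [ 607.7 -209.4    9.5]
224
handle [ 597.4 -178.4] [21.8 72.8] 12.602141380310059 [ 595.1 -179.4   12.5]
local handle x [-32.9 -25.  -16.8] y [ 53.6  87.9 122. ] max 124.4
t 11.97 tcp [527.7  57.3 126.5] psi -131.1 tilt 0.0 shift units [-0.    0.02  1.66] turn z units -6.68 F [-0.  -0.4 -0.9] open 0.902 g 0.0
```

View pics/top3.png

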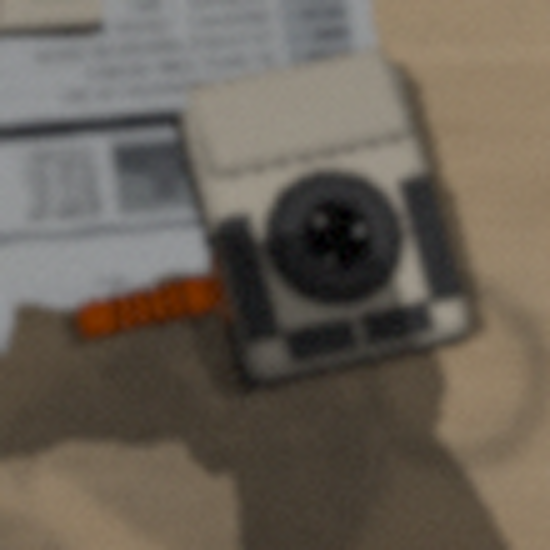

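The top crop shows the handle (78–222, 305) flush against the housing. Its rear end measures about 123–124 mm from the trackball's centre line, against 125 expected, so it is home. Next I align over the dish and descend.

>>> send_rows --rows '[[[0,0,0.3],[0,0,-1],0.8],[[0,0,0.3],[0,0,-1],0.8],[[0,0,0.3],[0,0,-1],0.8],[[0,0,0.3],[0,0,-1],0.8],[[0,0,0.3],[0,0,-1],0.8],[[0,0,0.2],[0,0,-1],0.8],[[0,0,0],[0,0,-1],0.8],[[0,0,0],[0,0,0],0.8],[[0,0,0],[0,0,0],0.8]]' --force 25

```text
time: 12.72
eef_pos: [527.7, 57.3, 58.5]
tool_rot: [2.237, -2.206, -0.0]
wrist_force: [0.0, -0.1, -0.2]
opening: 0.9
gripper_force: 0.0
```

```bash
python3 - <<'E'
from h import *
for cn in ["top","scene"]:
    c=robot.read_camera(cn);lm("dish",c);lm("ball_center",c);lm("handle_end",c)
cv2.imwrite("pics/dish.png",cv2.resize(c["image"][170:290,180:330,::-1],None,fx=5,fy=5,interpolation=cv2.INTER_CUBIC))
go(528,58.5,2,-88.9)
E
```

```text
dish 0.67 [5.305e+02 5.840e+01 2.000e-01]
ball_center 0.43 [495.7 -17.4  12.5]
handle_end 0.56 [ 637.9 -259.9   -2.5]
dish 0.86 [529.9  61.3  -1.7]
dish 0.32 [522.3 149.3  17.2]
ball_center 0.6 [495.4 -19.2  15.4]
ball_center 0.58 [ 601.1 -173.9    1.7]
ball_center 0.54 [567.9 -21.2  16.2]
handle_end 0.62 [526.  150.3  18.3]
t 13.12 tcp [527.9  57.3  58.8] psi -89.0 tilt 0.03 shift units [-0.03 -0.    1.42] turn z units -0.01 F [ 1.  -0.8  0.6] open 0.897 g 0.0
```

View pics/dish.png

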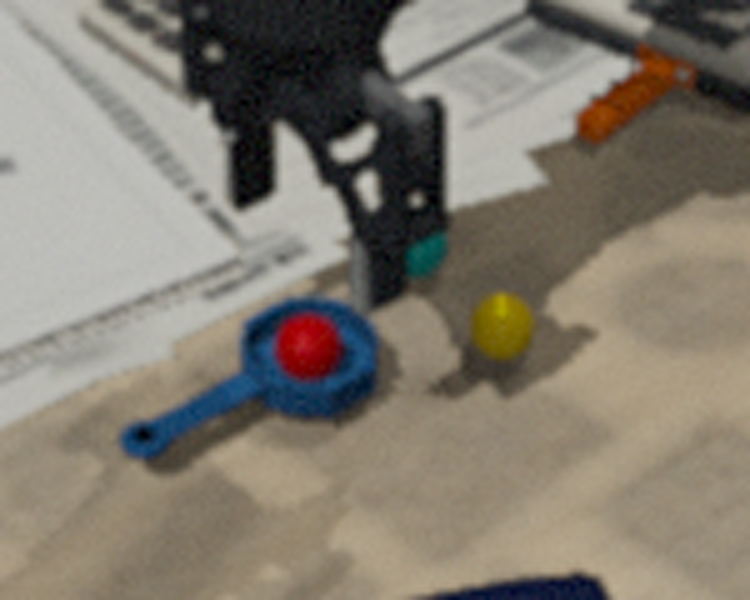

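The crop shows the dish (310,355) with the ball centred and the handle to the lower left. The fingers straddle it along x, clear of the handle. I'm descending and closing gradually.

>>> send_rows --rows '[[[-0.04,-0.02,0.3],[0,0,0],0.8],[[0,0,0.4],[0,0,0],0.8],[[0,0,0.4],[0,0,0],0.8],[[0,0,0.25],[0,0,0],0.8],[[0,0,0.05],[0,0,0],0.8],[[0,0,0],[0,0,0],0.7],[[0,0,0],[0,0,0],0.6],[[0,0,0],[0,0,0],0.55],[[0,0,0],[0,0,0],0.5]]' --force 25

```text
time: 13.87
eef_pos: [529.4, 58.9, 3.4]
tool_rot: [-2.241, 2.2, -0.002]
wrist_force: [1.4, -0.4, 0.4]
opening: 0.751
gripper_force: 0.0
```

>>> send_rows --rows '[[[0,0,0],[0,0,0],0.48],[[0,0,0],[0,0,0],0.46],[[0,0,0],[0,0,0],0.44],[[0,0,0],[0,0,0],0.42],[[0,0,0],[0,0,0],0.4],[[0,0,0],[0,0,0],0.38],[[0,0,0],[0,0,0],0.36],[[0,0,0],[0,0,0],0.34],[[0,0,0],[0,0,0],0.32],[[0,0,0],[0,0,0],0.3]]'

```text
time: 14.7
eef_pos: [529.2, 58.8, 3.1]
tool_rot: [-2.241, 2.2, -0.002]
wrist_force: [0.5, 0.4, 4.4]
opening: 0.671
gripper_force: 26.5
```

>>> send_rows --rows '[[[0,0,0],[0,0,0],0.2],[[0,0,0],[0,0,0],0.1],[[0,0,-0.05],[0,0,0],0.1],[[0,0,-0.1],[0,0,0],0.1],[[0,0,-0.15],[0,0,0],0.1],[[0,0,-0.2],[0,0,0],0.1],[[0,0,-0.2],[0,0,0],0.1],[[0,0,-0.15],[0,0,0],0.1],[[0,0,-0.1],[0,0,0],0.1],[[0,0,-0.05],[0,0,0],0.1]]' --force 35

```text
time: 15.53
eef_pos: [529.2, 58.9, 43.7]
tool_rot: [-2.241, 2.2, -0.002]
wrist_force: [-1.2, -0.1, -2.0]
opening: 0.667
gripper_force: 37.7
```

```bash
cat > d.py <<'E'
from h import *
import sys
for cn in ["top","scene"]:
    c=robot.read_camera(cn);lm("dish",c);lm("handle_end",c)
    P=cloud(c);hsv=cv2.cvtColor(c["image"],cv2.COLOR_RGB2HSV);H,S,V=hsv[...,0],hsv[...,1],hsv[...,2]
    s=robot.read_state()["eef_pos"]
    near=(np.hypot(P[...,0]-s[0],P[...,1]-s[1])<110)&(P[...,2]>s[2]-25)&(c["depth"]>0)
    for n,m in [("red",((H<6)|(H>172))&(S>110)),("blue",(H>95)&(H<125)&(S>110)&(V>50))]:
        q=P[near&m]
        if len(q)>8:
            print(cn,n,len(q),np.round(q.mean(0),1),"ext",np.round(q.min(0),1),np.round(q.max(0),1))
if len(sys.argv)>1: cv2.imwrite("pics/"+sys.argv[1],cv2.resize(c["image"][130:290,180:380,::-1],None,fx=4,fy=3.75,interpolation=cv2.INTER_CUBIC))
go(528,58.5,150,-180)
E
python3 d.py lift.png
```

```text
dish 0.36 [530.2  56.1  39.6]
top blue 37 [517.   38.9  60.5] ext [501.1  32.4  46.6] [529.8  45.1 120.5]
dish 0.95 [529.   60.   36.4]
handle_end 0.49 [ 598.7 -171.     2.6]
scene red 129 [522.   63.9  69.2] ext [462.4  47.1  54. ] [555.3  73.4 197.8]
scene blue 302 [526.4  89.   58.8] ext [496.2  41.1  43.8] [556.1 147.9 104.3]
t 15.83 tcp [527.9  58.9  42.1] psi -88.9 tilt 0.05 shift units [ 0.01  0.   -2.7 ] turn z units 15.18 F [ 0.3 -0.6 -0.6] open 0.668 g 37.7
```

View pics/lift.png

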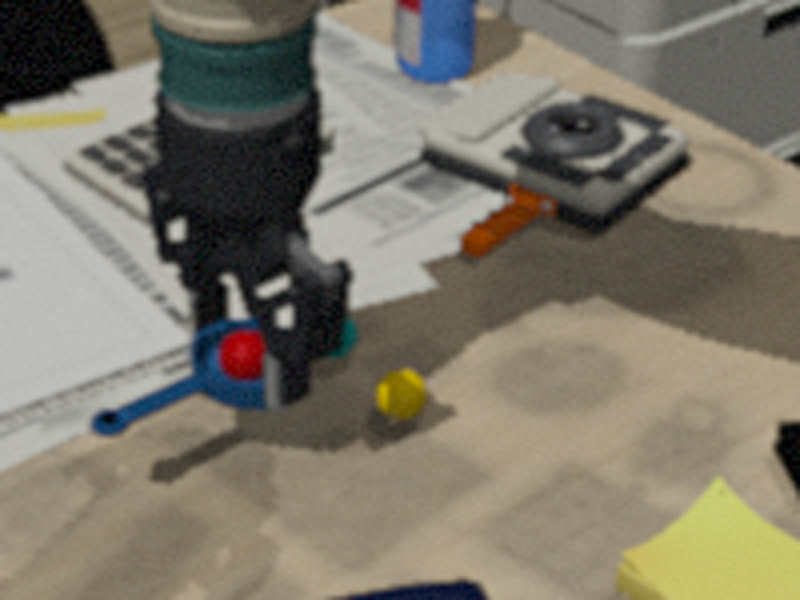

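The dish is up and level with the ball in it, and the handle is free (handle end at px (105,422)). I'm raising it further, then making the quarter turn gently.

>>> send_rows --rows '[[[0,0,-0.05],[0,0,0],0.1],[[0,0,-0.15],[0,0,0],0.1],[[0,0,-0.25],[0,0,0],0.1],[[0,0,-0.35],[0,0,0],0.1],[[0,0,-0.4],[0,0,0],0.1],[[0,0,-0.4],[0,0,0],0.1],[[0,0,-0.35],[0,0,0],0.1],[[0,0,-0.25],[0,0,0],0.1],[[0,0,-0.15],[0,0,0],0.1],[[0,0,-0.1],[0,0,0],0.1]]'

```text
time: 16.67
eef_pos: [529.0, 58.9, 141.8]
tool_rot: [-2.241, 2.2, -0.002]
wrist_force: [-0.8, -0.3, -1.2]
opening: 0.667
gripper_force: 37.7
```

>>> send_rows --rows '[[[0,0,0],[0,0,0.1],0.1],[[0,0,0],[0,0,0.2],0.1],[[0,0,0],[0,0,0.3],0.1],[[0,0,0],[0,0,0.4],0.1],[[0,0,0],[0,0,0.5],0.1],[[0,0,0],[0,0,0.6],0.1],[[0,0,0],[0,0,0.6],0.1],[[0,0,0],[0,0,0.6],0.1],[[0,0,0],[0,0,0.6],0.1],[[0,0,0],[0,0,0.6],0.1]]'

```text
time: 17.5
eef_pos: [527.4, 58.9, 139.2]
tool_rot: [1.659, -2.665, -0.002]
wrist_force: [0.1, -1.1, -1.2]
opening: 0.667
gripper_force: 37.7
```

>>> send_rows --rows '[[[0,0,0],[0,0,0.6],0.1],[[0,0,0],[0,0,0.6],0.1],[[0,0,0],[0,0,0.6],0.1],[[0,0,0],[0,0,0.6],0.1],[[0,0,0],[0,0,0.6],0.1],[[0,0,0],[0,0,0.6],0.1],[[0,0,0],[0,0,0.6],0.1],[[0,0,0],[0,0,0.6],0.1],[[0,0,0],[0,0,0.6],0.1],[[0,0,0],[0,0,0.6],0.1]]'

```text
time: 18.33
eef_pos: [527.4, 58.9, 139.2]
tool_rot: [0.755, -3.047, -0.001]
wrist_force: [-0.1, 0.3, -2.3]
opening: 0.671
gripper_force: 37.7
```

>>> send_rows --rows '[[[0,0,0],[0,0,0.6],0.1],[[0,0,0],[0,0,0.6],0.1],[[0,0,0],[0,0,0.6],0.1],[[0,0,0],[0,0,0.6],0.1],[[0,0,0],[0,0,0.6],0.1],[[0,0,0],[0,0,0.5],0.1],[[0,0,0],[0,0,0.4],0.1],[[0,0,0],[0,0,0.3],0.1],[[0,0,0],[0,0,0.2],0.1],[[0,0,0],[0,0,0.1],0.1]]'

```text
time: 19.17
eef_pos: [527.7, 58.9, 139.6]
tool_rot: [0.027, -3.14, -0.0]
wrist_force: [0.0, 0.4, -1.9]
opening: 0.665
gripper_force: 37.7
```

>>> send_rows --rows '[[[0,0,0],[0,0,0.1],0.1],[[0,0,0],[0,0,0.1],0.1],[[0,0,0],[0,0,0],0.1],[[0,0,0],[0,0,0],0.1],[[0,0,0],[0,0,0],0.1],[[0,0,0],[0,0,0],0.1],[[0,0,0],[0,0,0],0.1],[[0,0,0],[0,0,0],0.1],[[0,0,0],[0,0,0],0.1],[[0,0,0],[0,0,0],0.1]]'

```text
time: 20.0
eef_pos: [528.4, 58.9, 140.5]
tool_rot: [0.004, 3.142, -0.0]
wrist_force: [-0.7, -0.3, -1.9]
opening: 0.669
gripper_force: 37.7
```

```bash
python3 d.py; python3 - <<'E'
from h import *
c=robot.read_camera("scene");lm("ball_center",c);lm("dish_middle",c);lm("scraper",c)
P=cloud(c);hsv=cv2.cvtColor(c["image"],cv2.COLOR_RGB2HSV);H,S,V=hsv[...,0],hsv[...,1],hsv[...,2]
near=(np.hypot(P[...,0]-528,P[...,1]-59)<110)&(P[...,2]>110)&(P[...,2]<175)
b=P[near&(H>95)&(H<125)&(S>110)&(V>50)];h=b[b[:,0]>562];print("handle",len(h),np.round(h.mean(0),1),np.round(h.max(0),1))
f=np.polyfit(h[:,0],h[:,1:],1);print("slopes y,z",f[0])
r=P[near&((H<6)|(H>172))&(S>130)];print("red",len(r),np.round(np.percentile(r,[5,50,95],axis=0),1))
E
```

```text
dish 0.7 [527.8  59.9 138.2]
top blue 79 [509.7  50.5 155.5] ext [500.7  19.9 142.8] [532.5  71.1 431. ]
dish 0.91 [530.2  62.3 135.8]
scene red 136 [520.4  63.2 170.2] ext [488.4  30.3 154.6] [533.  117.7 286.9]
scene blue 259 [519.4  60.4 156.5] ext [498.4  29.2 144.1] [614.2 112.1 224.7]
t 20.3 tcp [528.4  58.9 140.5] psi 179.9 tilt 0.0 shift units [ 0.01 -0.01 -0.24] turn z units -0.02 F [-1.  -0.1 -0.7] open 0.672 g 37.7
ball_center 0.72 [497.9 -17.5  10.6]
ball_center 0.6 [530.   53.8 157.4]
ball_center 0.42 [567.6 -21.   18.6]
dish_middle 0.74 [529.   55.5 155.9]
scraper 0.61 [ 603.2 -174.1    1.8]
handle 1 [609.8  53.5 157.6] [609.8  53.5 157.6]
slopes y,z [0.04388892 0.12919402]
red 132 [[514.2  53.2 156.2]
 [520.3  63.  164.2]
 [530.   71.  170.5]]<stdin>:6: RankWarning: Polyfit may be poorly conditioned
```

The handle points at +x, at the expected height (157 mm). The ball is within about 2 mm of the middle. I'll let it settle for a moment, then hand in.

>>> send_rows --rows '[[[0,0,0],[0,0,0],0.1],[[0,0,0],[0,0,0],0.1],[[0,0,0],[0,0,0],0.1],[[0,0,0],[0,0,0],0.1],[[0,0,0],[0,0,0],0.1],[[0,0,0],[0,0,0],0.1],[[0,0,0],[0,0,0],0.1],[[0,0,0],[0,0,0],0.1],[[0,0,0],[0,0,0],0.1],[[0,0,0],[0,0,0],0.1]]'

```text
time: 21.33
eef_pos: [528.4, 58.9, 140.5]
tool_rot: [-0.004, -3.142, -0.0]
wrist_force: [-0.2, 0.4, -0.9]
opening: 0.67
gripper_force: 37.7
```

```bash
python3 -c "
from rig import robot
print(robot.sign_off())"
```

```text
the job is handed in; nothing more can be done
None
```

I handed the job in at about 21 s: by my measurements the scraper is home in the slot and released, and the dish is held by its rim about 13.5 cm up, level, with its handle towards the chair and the ball within about 2 mm of the middle; sign-off returned no verdict.

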